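# Fit the stop pin and load the practice ball feeder

## Robot

A 6-joint arm with a two-finger parallel gripper is mounted at the origin on the work surface. World frame = base frame: x ahead of the robot, y to its left, z up, the work surface at z = 0. Lengths are in mm, angles in rad, forces in N, time in s.
With the tool pointing down it reaches from about 350 to 975 mm from the base axis. Payload 7.1 kg.
Tool frame: the origin (TCP) lies at the very end of the fingers, on their centre line; the grasp point (between the pads) lies 19 mm behind it; z points along the fingers, y is the line along which they close (so a half turn about z gives the same grasp; the last joint's range is limited). The gripper opens to 88 mm and grips with 3 to 60 N. Pads are 20 mm wide; open, the fingers measure 115 mm over their backs; the gripper's body (75 mm by 178 mm) begins 61 mm behind the grasp point.
Start: joints at [-1.143, 0.423, 1.63, -0, 1.089, -0.019], TCP at [270.066, -563.622, 222.675] pointing down, gripper open.
Joint ranges: [-3, 3], [-0.9, 2.11], [0.09, 2.58], [-1.31, 4.45], [0.11, 2.69], [-2.54, 2.54]. Speed limits (rad/s): [2.39, 2.39, 3.01, 3.14, 3.14, 3.14].

## Interface

Orientations are given as a rotation vector (axis times angle).
In Python, from workcell import get_obs, get_image, job, models gives the robot as it stands.
- The arm moves only by the tool jog_arm, never from a script. Its argument "increments" is one flat list of numbers, 7 for each row, row after row: the turn, a rotation vector about the tool's x, y, z in degrees, then the shift along the tool's x, y, z in mm, then the opening in per cent of the stroke, from 0 (shut) to 100 (fully open). A call has 1 to 12 rows; each row shifts and turns the commanded pose from where the row before left it, along the tool's axes as they then stand; what a row does not reach is not made up. A row lasts 1/8 s, in which the tool goes at most 62.5 mm and 10.7 degrees, less where a joint would pass 70% of its speed; a pose out of reach is approached as far as the arm can. A call is refused whole if a number of a shift passes 62.5 or a number of a turn 10.7, either way. A call with a gripper value outside its range is refused whole. The fingers move at their own pace and stop on an object; the grip force is fixed at half the most. Time passes only in rows, so rows that do not move let the fingers close. It gives the time, the measured TCP pose, the force, the opening and the grip force at its end, in the units of the state.
- get_obs(): the state, without advancing time (a new reading comes with each control period).
- get_image(name): name is "scene" or "top"; returns a dict with "pixels" (420x560x3 uint8, blue, green, red), "depth" (420x560 float32, mm along the optical axis (not along the pixel's ray), 0 where there is no reading), "fx", "fy", "cx", "cy" (pixels), "k1" (the pictures are not rectified: a ray, as slopes to the right and down, at radius r is drawn at 1 + k1 r^2 times it, then the intrinsics apply), "cam_to_world" (4x4, takes a point from camera to world coordinates). Camera axes: x right, y up, looking along -z (the intrinsics and any distortion apply to the point x, -y, -z); pixel columns grow to the right and rows downward; lengths in mm; the calibration is good to about 2 mm. A picture is of the moment at which its call begins.
- job.close_job(): hands the job in; it is judged then, once.
Trained networks look in the newest picture that a camera, given by its name, has taken for a name from the list of things; names that differ only in an ending like _2 or _b are one class to them, and where a whole thing is asked for, a point or a joint stands for the part that bears it (a point fixed in the world has none). Each returns a list of dicts, best first, with "p" (0 to 1); they miss things now and then, are a little off and sometimes report something else, mostly with a low value. They report only what shows in the picture. A call takes as long as a camera call. They do not tell look-alikes from the thing itself.
- models.look_for(target, camera): "centre" ([x, y, z] in mm, in world coordinates, good to about 4 mm: the middle of the surface that is visible of it).
- models.regions_of(target, camera): "region" (420x560 bool, what is visible of it).
The state is a dict: "t": time; "qpos": joint angles; "qvel": joint speeds; "joint_torque": joint torques, N m; "ee_pos": TCP position; "orientation": TCP orientation; "ft_force": force on the tool from outside, world axes, zero at the start; "moment": the same for the moment, N m; "width": finger opening in mm; "grasp_force": force on a finger pad.
Only numpy, scipy, OpenCV 4.12 (cv2) and the standard library are available. Lean on these libraries where they do the work, as an engineer would, in place of code of your own. Each camera call takes 0.05 s, during which the arm holds its last target. There are 200 camera calls.

## Task

Take the knobbed brass stop pin out of the tool block and set it all the way down in the stop hole at the low end of the ball feeder. Then, without lifting them, roll the three balls one at a time off their seats into the gully, the smaller cue ball first, letting each come to rest before the next, so that they wait in a line behind the pin with the cue ball first to come out. No ball may run out onto the cloth, and leave the other things on the table as they are.

Things in the scene. Friction and masses are not known exactly. Their poses are not given: they have to be found in the camera images.
- feeder: Fixed wooden ball feeder, 169 x 437 mm. Origin: about the middle of its underside on the cloth. x runs from its loading shelf across to its gully, y up-slope along the gully, z up. Low end at y = -212: cheeks 68 mm high beside the stop hole, then an open ramp down to the cloth, where balls run out if there is no pin. End board 125 mm high at y = 215 to 225. Nothing is above shelf or gully.
- seat1 (a point): Middle seat of the level loading shelf, at its top face, 85 mm above the cloth (feeder x -38, y 95 mm). Two like seats 75 mm either side along y; each a bored hole 26 mm wide, 8 mm deep. The shelf spans feeder x -85 to +4, y -28 to +215. Axes as the feeder's.
- gully (a point): Bottom of the open V gully opposite the middle seat (feeder x +40, y 95), 58 mm above the cloth. The gully is 72 mm wide, begins at the shelf's inner edge (feeder x +4), falls 4 degrees towards -y and runs from y 215 down to the stop hole. Beside the shelf two brass guard rods, top 122 mm above the cloth, close its far side (x +80). A ball takes about 1.5 s to run down and settle.
- stop_hole (a point): Centre of the mouth of the stop hole, 42 mm above the cloth, in the middle of the low end of the gully (feeder x +40, y -130). Vertical round hole 9.6 mm wide, 30 mm deep, 2 mm chamfer at the mouth; between two cheeks 72 mm apart and 68 mm high over the cloth. Axes as the feeder's.
- block: Fixed dark wooden tool block, 135 (x) x 46 (y) x 40 mm high, origin at the middle of its underside. Three vertical holes at x = -45, 0, +45 mm, 30 mm deep, hold in any order the stop pin, a tip shaper (24 mm metal barrel, top 78 mm above the cloth) and a tip pick (wooden handle 13 mm thick, top 115 mm). Those two stay.
- pin_knob (a point): Knob centre of the brass stop pin: round knob 20 mm wide, 26 mm high, on a straight bare shaft 8 mm thick, 75 mm long, tip chamfered; about 85 g. z is up along the pin. It stands upright in the tool block, this point 98 mm above the cloth, and lifts straight out (30 mm deep). Fully home in the stop hole this point is 100 mm above the cloth.
- pin_tip (a point): Foot of the stop pin, on its axis, 88 mm below the knob's centre.
- cue_ball_center (a point): Centre of the cue ball, smallest of the three ivory balls on the shelf: 47.6 mm in diameter, about 100 g, in one of the three seats, its centre 105 mm above the cloth. A sideways push of about 1 N frees it; it then rolls very freely. Pushed over the shelf's inner edge (feeder +x) it drops into the gully and rolls down to the pin. Axes turn with the ball.
- ball_a_center (a point): Centre of one of the two larger ivory balls, alike: 57.2 mm in diameter, about 170 g, in one of the seats, its centre 110 mm above the cloth. Frees and rolls like the cue ball (push about 1 N).
- ball_b_center (a point): Centre of the other larger ivory ball: 57.2 mm in diameter, about 170 g, in one of the seats, its centre 110 mm above the cloth.
Mind the look-alikes: they are no part of the job. What is shaped like the part that bears cue_ball_center but orange is not meant.

How it is judged:
By the outcome, as a careful person would: the job done as asked, in the order asked, and still so for the second after the job is handed in, with the robot touching nothing.
It also fails if it takes over 66 s, if anything falls off the work surface, if the arm or the gripper's body presses on something with over 40 N, if the wrist force passes 120 N, or if a joint passes its speed limit or range.

## Working session

There is one attempt and no reset: what is moved stays moved. The work goes in short steps, Python scripts to look and compute and a tool call to move; the robot and the scene stay as the last step left them, time stands still between calls to the robot, and variables do not carry over. Pictures are saved under pics/ and viewed, at most 10 in all, crops included, and the job is handed in when it is done.

Besides the shell and the picture viewer there is one more tool, called after ">>>" as a command line: name --argument value ..., lists and objects as JSON in quotes. jog_arm: Moves the arm, as the interface text tells. Its arguments: {"type":"object","properties":{"increments":{"type":"array"}},"required":["increments"]}

```bash
mkdir -p pics; cat > h.py <<'E'
import numpy as np, cv2
from workcell import get_obs,get_image,job,models
def cloud(im):
    h,w=im["depth"].shape
    v,u=np.mgrid[0:h,0:w].astype(float)
    K=np.array([[im["fx"],0,im["cx"]],[0,im["fy"],im["cy"]],[0,0,1]])
    p=cv2.undistortPoints(np.stack([u.ravel(),v.ravel()],1)[:,None],K,np.array([im["k1"],0,0,0.]))[:,0]
    d=im["depth"].ravel()
    c=np.stack([p[:,0]*d,-p[:,1]*d,-d,np.ones_like(d)],1)
    P=(c@np.array(im["cam_to_world"]).T)[:,:3]
    P[d==0]=np.nan
    return P.reshape(h,w,3)
E
python3 - <<'E'
from h import *
for c in ("scene","top"):
    im=get_image(c); cv2.imwrite(f"pics/{c}0.png",im["pixels"]); np.savez(f"{c}0.npz",**{k:np.array(v) for k,v in im.items()})
    print(c,np.array(im["cam_to_world"])[:3,3])
    for t in ("feeder","block","pin_knob","cue_ball_center","ball_a_center"):
        for d in models.look_for(t,c): print(t,round(d["p"],2),np.round(d["centre"]))
o=get_obs();print(o["t"],o["orientation"],o["width"])
E
```

```text
scene [1038.84086929   48.46233481  783.51187807]
feeder 0.69 [601. 114.  67.]
block 0.75 [ 544. -331.   40.]
block 0.23 [ 535. -346.   99.]
cue_ball_center 0.91 [537. 345.  37.]
cue_ball_center 0.74 [425. 208.  43.]
cue_ball_center 0.58 [535. 218. 120.]
ball_a_center 0.8 [545.  74. 128.]
top [418.18258766  -2.07336241 999.6371601 ]
block 0.6 [ 525. -330.   39.]
cue_ball_center 0.74 [524. 220. 123.]
cue_ball_center 0.65 [414. 208.  43.]
cue_ball_center 0.51 [522. 343.  39.]
ball_a_center 0.8 [527.  72. 129.]
0.6 [-3.06346942e+00 -6.96019526e-01  2.45844175e-05] 87.94882699222678
```

View pics/scene0.png

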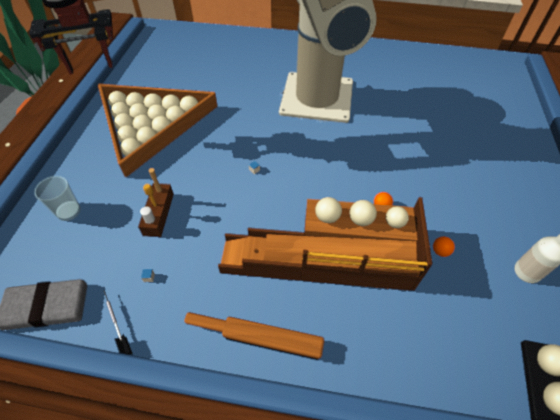

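View pics/top0.png

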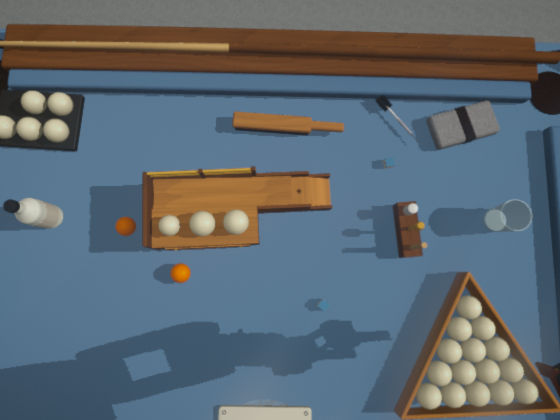

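The block holds three things: a white-metal barrel (scene 148,213 / top 412,208), a brass knob (148,190 / 420,225) and a slim wooden handle (154,175 / 424,245). The brass knob fits the pin. On the shelf, the smallest ball is at scene (397,217) / top (169,226), which fits the cue ball. The orange balls and the tray and rack balls are look-alikes. I'll confirm with a crop and measure.

```bash
python3 - <<'E'
from h import *
from scipy.optimize import least_squares
I={c:dict(np.load(f"{c}0.npz")) for c in ("scene","top")}
s,t=I["scene"]["pixels"],I["top"]["pixels"]
rs=lambda a,r0,r1,c0,c1,w,h:cv2.resize(a[r0:r1,c0:c1],(w,h),interpolation=cv2.INTER_CUBIC)
top=np.hstack([rs(s,160,240,130,210,400,300),rs(t,195,260,385,445,400,300)])
bot=np.hstack([rs(s,185,285,290,440,400,300),rs(t,165,255,135,335,400,300)])
cv2.imwrite("pics/crop.png",np.vstack([top,bot]))
P={c:cloud(I[c]) for c in I}
# balls: sphere fit
for n,c0,r in (("cue",(524,220),23.8),("b1",(526,147),28.6),("b2",(527,72),28.6)):
    for c in I:
        Q=P[c].reshape(-1,3); Q=Q[np.isfinite(Q[:,0])]
        m=(np.hypot(Q[:,0]-c0[0],Q[:,1]-c0[1])<36)&(Q[:,2]>98)&(Q[:,2]<145); q=Q[m]
        f=least_squares(lambda x:np.linalg.norm(q-x[:3],axis=1)-x[3],[*c0,107,r],loss="soft_l1")
        print(n,c,np.round(f.x,1),m.sum(),"top z",q[:,2].max().round(1))
# block things
for c in I:
    Q=P[c]; H=(Q[...,2]>50)&(Q[...,2]<130)&(abs(Q[...,0]-530)<80)&(abs(Q[...,1]+335)<90)
    k,l,st,ce=cv2.connectedComponentsWithStats(H.astype(np.uint8))
    for i in range(1,k):
        if st[i,4]>6:
            q=Q[l==i]; print(c,"blk",ce[i].round(),st[i,4],np.round(np.median(q,0)),q.min(0).round(),q.max(0).round())
    B=(abs(Q[...,2]-40)<5)&(abs(Q[...,0]-530)<90)&(abs(Q[...,1]+335)<90)
    print(c,"blocktop",cv2.minAreaRect(Q[B][:,:2].astype(np.float32)))
    F=(Q[...,2]>115)&(Q[...,2]<140)&(Q[...,1]>230)&(Q[...,1]<300)&(Q[...,0]>400)&(Q[...,0]<700)
    print(c,"endboard",F.sum(),cv2.minAreaRect(Q[F][:,:2].astype(np.float32)))
    print(c,"feeder rect",cv2.minAreaRect(Q[(Q[...,2]>15)&(Q[...,2]<130)&(Q[...,0]>440)&(Q[...,0]<680)&(Q[...,1]>-220)&(Q[...,1]<290)][:,:2].astype(np.float32)))
# stop hole
for c,(u,v) in (("top",(299,190)),("scene",(256,252))):
    g=I[c]["pixels"].sum(2).astype(int)[v-7:v+8,u-8:u+9]
    j=np.unravel_index(g.argmin(),g.shape); w=np.clip(g.min()+90-g,0,None)
    yy,xx=np.mgrid[v-7:v+8,u-8:u+9]
    print(c,"hole",u-8+j[1],v-7+j[0],(w*xx).sum()/w.sum(),(w*yy).sum()/w.sum()); print(g[2:-2,2:-2]); print(P[c][v,u],P[c][v-7+j[0],u-8+j[1]])
E
```

```text
cue scene [523.3 222.2 104.8  23.5] 376 top z 130.0
cue top [522.7 222.3 104.4  23.4] 362 top z 129.9
b1 scene [528.  149.2 110.2  28.3] 545 top z 140.3
b1 top [527.6 147.2 109.7  28.2] 508 top z 139.9
b2 scene [532.7  74.  110.2  28.3] 537 top z 140.9
b2 top [532.6  72.2 110.1  28.1] 511 top z 140.1
scene blk [154. 178.] 113 [ 492. -346.   88.] [ 483. -355.   50.] [ 496. -341.  117.]
scene blk [149. 191.] 121 [ 537. -341.  100.] [ 523. -351.   51.] [ 544. -334.  113.]
scene blk [146. 213.] 143 [ 584. -336.   73.] [ 566. -352.   50.] [ 591. -327.   81.]
scene blocktop ((533.8802490234375, -343.3885803222656), (140.06263732910156, 47.55421829223633), 5.517609596252441)
scene endboard 559 ((560.4256591796875, 255.7191162109375), (167.7223663330078, 54.00358200073242), 1.4297338724136353)
scene feeder rect ((572.0783081054688, 62.880279541015625), (173.52232360839844, 436.1757507324219), 3.999420404434204)
top blk [411. 209.] 107 [ 576. -336.   76.] [ 566. -351.   51.] [ 590. -329.   81.]
top blk [417. 226.] 90 [ 531. -341.  107.] [ 523. -350.   54.] [ 542. -333.  115.]
top blk [418. 24
[... 1207 characters left out ...]
353675450764
[[334 325 340 350 325 327 319 323 324 341 338 328 329]
 [313 334 338 340 313 287 283 309 334 338 334 332 330]
 [319 331 333 332 282 242 231 262 303 342 343 341 333]
 [322 331 346 310 246 192 184 198 261 321 343 337 337]
 [314 332 346 316 243 176 166 181 239 322 339 331 330]
 [325 337 342 329 285 226 193 204 262 318 334 331 332]
 [328 333 338 336 317 287 274 281 312 329 336 334 342]
 [328 335 342 337 327 317 320 326 327 334 334 329 336]
 [323 335 341 328 328 323 325 324 334 335 336 330 335]
 [333 335 341 327 328 333 325 326 332 332 333 337 336]
 [330 342 338 338 327 332 327 337 328 338 334 338 335]]
[617.38202651 -73.82888249  27.88222314] [616.0380926  -73.9970701   30.04429095]
```

View pics/crop.png

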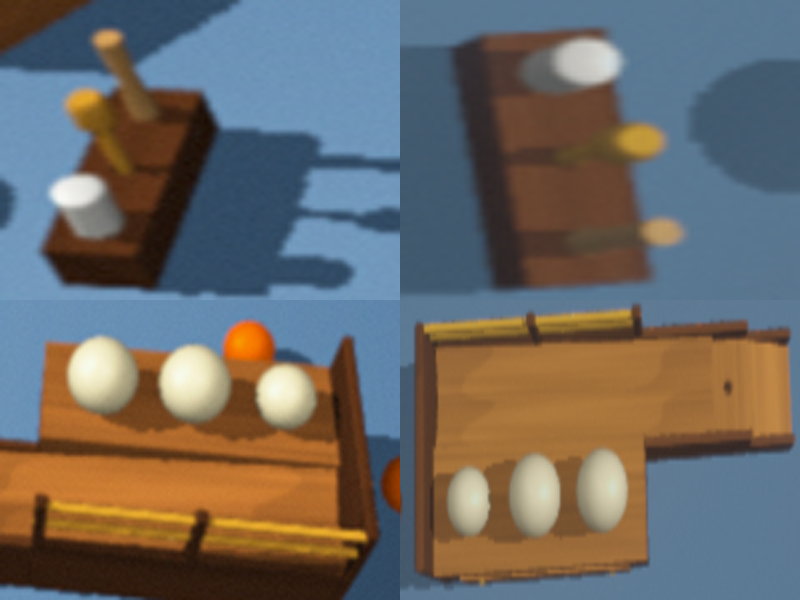

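The crop confirms that the brass knob in the middle hole is the pin, the white metal barrel beside it is the shaper and the wooden stick is the pick. The cue ball is the smallest one, next to the end board, and the stop hole is visible at top (298.5,190.7). Next I'll compute refined pin and hole positions.

```bash
cat >> h.py <<'E'
def ray(im,u,v,z):
    K=np.array([[im["fx"],0,im["cx"]],[0,im["fy"],im["cy"]],[0,0,1]])
    p=cv2.undistortPoints(np.array([[[u,v]]],float),K,np.array([im["k1"],0,0,0.]))[0,0]
    M=np.array(im["cam_to_world"]); d=M[:3,:3]@[p[0],-p[1],-1]; o=M[:3,3]
    return o+d*(z-o[2])/d[2]
E
python3 - <<'E'
from h import *
I={c:dict(np.load(f"{c}0.npz")) for c in ("scene","top")}
for c,uv in (("top",(298.46,190.5)),("scene",(255.45,251.3))):
    im=I[c]; print(c,"hole",ray(im,*uv,42).round(1))
    P=cloud(im)
    m=(abs(P[...,0]-533)<18)&(abs(P[...,1]+342)<18)
    for lo,hi in((90,106),(107,120)):
        q=P[m&(P[...,2]>lo)&(P[...,2]<hi)]; print(lo,len(q),q.mean(0).round(1),q.min(0).round(1),q.max(0).round(1))
    hsv=cv2.cvtColor(im["pixels"],cv2.COLOR_BGR2HSV)
    k=(hsv[...,0]>15)&(hsv[...,0]<32)&(hsv[...,1]>150)&(hsv[...,2]>110)&(P[...,2]>85)&m
    v,u=np.nonzero(k); print("knob px",u.mean(),v.mean(),u.min(),u.max(),v.min(),v.max(),ray(im,u.mean(),v.mean(),100).round(1))
E
```

```text
top hole [621.4 -72.9  42. ]
90 29 [ 531.2 -337.    98.9] [ 523.  -346.9   90.3] [ 541.9 -333.7  105.6]
107 47 [ 532.3 -342.7  110.2] [ 524.6 -350.3  107. ] [ 540.6 -333.1  114.7]
knob px 419.8918918918919 225.02702702702703 417 423 222 228 [ 534.7 -347.1  100. ]
scene hole [623.7 -73.1  42. ]
90 42 [ 539.2 -339.8   98.3] [ 524.6 -350.5   90.4] [ 543.9 -334.1  106. ]
107 39 [ 535.6 -343.4  110. ] [ 527.  -351.1  107.1] [ 542.1 -335.3  113. ]
knob px 147.42105263157896 189.0701754385965 144 150 185 194 [ 535.6 -343.3  100. ]
```

>>> jog_arm --increments '[0, 0, 10, 0, 0, 0, 100, 0, 0, 10.1, 0, 0, 0, 100, 0, 0, 0, 35.4, -24.3, 0, 100, 0, 0, 0, 35.4, -24.3, 0, 100, 0, 0, 0, 35.4, -24.3, 0, 100, 0, 0, 0, 35.4, -24.3, 0, 100, 0, 0, 0, 35.4, -24.3, 0, 100, 0, 0, 0, 35.4, -24.3, 0, 100, 0, 0, 0, 35.4, -24.3, 0, 100, 0, 0, 0, 35.4, -24.3, 0, 100]'

```text
t: 1.85
ee_pos: [534.4, -342.0, 222.8]
orientation: [3.138, 0.151, 0.0]
ft_force: [0.8, 0.2, -0.0]
width: 87.6
grasp_force: 0.0
```

```bash
cat >> h.py <<'E'
from scipy.spatial.transform import Rotation as Ro
def to(x,y,z=None):
    o=get_obs(); R=Ro.from_rotvec(o["orientation"]).as_matrix(); p=np.array(o["ee_pos"])
    d=np.array([x,y,p[2] if z is None else z])-p
    print("t",round(o["t"],2),"tcp",p.round(1),"yaw",np.degrees(np.arctan2(R[1,0],R[0,0])).round(2),"tilt",R[2,2].round(5),"w",round(o["width"],1),"q",np.round(o["qpos"],2),"need",(R.T@d).round(1))
E
python3 -c "
from h import *
to(533.5,-343.2,79)"
```

```text
t 1.85 tcp [ 534.4 -342.   222.8] yaw 5.5 tilt -1.0 w 87.6 q [-0.59  0.44  1.61 -0.    1.1   0.89] need [ -1.    1.1 143.8]
```

>>> jog_arm --increments '[0, 0, 0, -1, 1, 20, 100, 0, 0, 0, 0, 0, 40, 100, 0, 0, 0, 0, 0, 40, 100, 0, 0, 0, 0, 0, 28, 100, 0, 0, 0, 0, 0, 15, 100, 0, 0, 0, 0, 0, 0, 100, 0, 0, 0, 0, 0, 0, 40]'

```text
t: 2.72
ee_pos: [533.2, -344.6, 80.9]
orientation: [3.137, 0.151, 0.002]
ft_force: [-0.3, 0.1, 0.1]
width: 81.2
grasp_force: 0.0
```

```bash
python3 -c "
from h import *
to(533.5,-343.2,79)
im=get_image('scene');np.savez('s1.npz',**{k:np.array(v) for k,v in im.items()})
cv2.imwrite('pics/s1.png',cv2.resize(im['pixels'][140:260,90:230],(700,600),interpolation=cv2.INTER_CUBIC))
"
```

```text
t 2.73 tcp [ 533.2 -344.6   80.9] yaw 5.5 tilt -1.0 w 81.2 q [-0.59  0.62  1.69 -0.    0.84  0.88] need [ 0.5 -1.4  1.9]
```

View pics/s1.png

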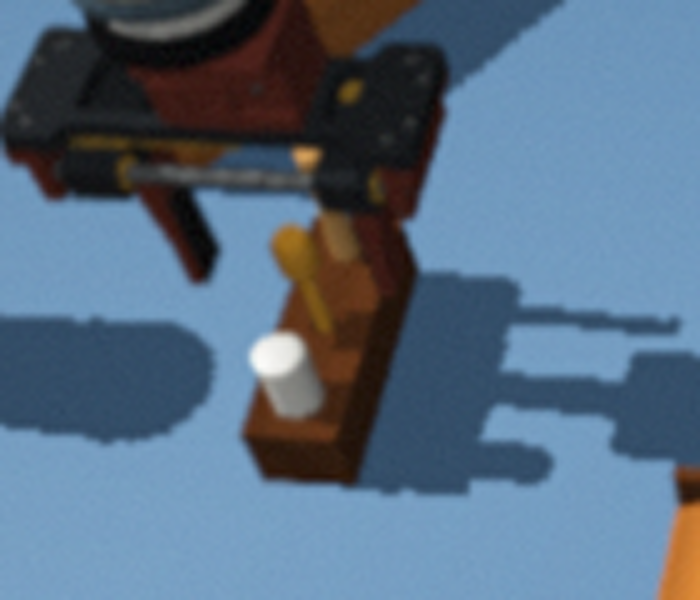

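The fingers straddle the knob (crop 297,250), with their tips at about (200,270) and (395,270). Next I close on it.

>>> jog_arm --increments '[0, 0, 0, 0.3, -1.4, 1.5, 30, 0, 0, 0, 0, 0, 0, 15, 0, 0, 0, 0, 0, 0, 0, 0, 0, 0, 0, 0, 0, 0, 0, 0, 0, 0, 0, 0, 0, 0, 0, 0, 0, 0, 0, 0, 0, 0, 0, 0, 0, 0, 0]'

```text
t: 3.65
ee_pos: [532.6, -342.6, 78.1]
orientation: [-3.138, -0.151, 0.0]
ft_force: [-1.1, -0.1, 0.1]
width: 19.6
grasp_force: 30.0
```

>>> jog_arm --increments '[0, 0, 0, 0, 0, -15, 0, 0, 0, 0, 0, 0, -40, 0, 0, 0, 0, 0, 0, -40, 0, 0, 0, 0, 14.4, -32.5, 0, 0, 0, 0, 0, 14.4, -32.5, 0, 0, 0, 0, 0, 14.4, -32.5, 0, 0, 0, 0, 0, 14.4, -32.5, 0, 0, 0, 0, 0, 14.4, -32.5, 0, 0, 0, 0, 0, 14.4, -32.5, 0, 0, 0, 0, 0, 14.4, -32.5, 0, 0, 0, 0, 0, 14.4, -32.5, 0, 0, 0, 0, 0, 0, 0, 0, 0]'

```text
t: 5.15
ee_pos: [623.0, -70.7, 174.1]
orientation: [-3.138, -0.155, -0.001]
ft_force: [0.2, -0.9, -0.6]
width: 19.3
grasp_force: 30.0
```

```bash
python3 -c "
from h import *
to(622.3,-73)
for c,(r0,r1,c0,c1) in {'scene':(180,300,200,320),'top':(130,250,240,360)}.items():
    im=get_image(c);np.savez(c+'2.npz',**{k:np.array(v) for k,v in im.items()})
    globals()[c]=cv2.resize(im['pixels'][r0:r1,c0:c1],(400,400),interpolation=cv2.INTER_CUBIC)
cv2.imwrite('pics/p2.png',np.hstack([scene,top]))
"
```

```text
t 5.15 tcp [623.  -70.7 174.1] yaw 5.67 tilt -1.0 w 19.3 q [-0.13  0.48  1.66  0.    1.    1.34] need [-0.9  2.2 -0. ]
```

View pics/p2.png

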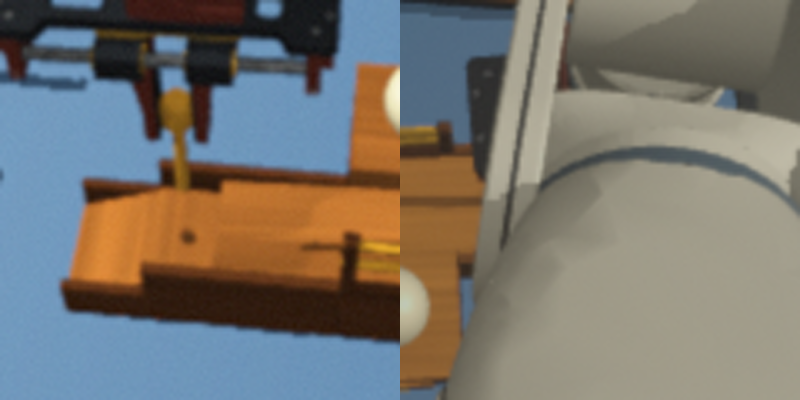

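The scene view shows the pin hanging from the knob, with its tip at crop (184,190) and the hole at (188,237). The arm blocks the top camera. I'll measure the tip against the hole in the scene camera.

```bash
python3 - <<'E'
from h import *
im=dict(np.load("scene2.npz")); hsv=cv2.cvtColor(im["pixels"],cv2.COLOR_BGR2HSV)
g=im["pixels"][:,:,:].astype(int)
for v in range(203,242): 
    row=hsv[v,246:263]; k=(row[:,0]>14)&(row[:,0]<35)&(row[:,1]>150)&(row[:,2]>70)
    u=np.nonzero(k)[0]+246
    if len(u): print(v,u.min(),u.max(),round(u.mean(),1), end=" | ")
print()
print("knob",ray(im,252.8,212.7,194).round(1))
for uv in ((255.0,236),(255.0,237),(255.2,238)): print("tip",uv,ray(im,*uv,106).round(1))
gg=im["pixels"].sum(2).astype(int)[244:259,248:265]; w=np.clip(gg.min()+90-gg,0,None); yy,xx=np.mgrid[244:259,248:265]
u,v=(w*xx).sum()/w.sum(),(w*yy).sum()/w.sum(); print("hole",u,v,ray(im,u,v-.15,42).round(1))
P=cloud(im); print(P[216:240:3,255].round(0))
M=np.linalg.inv(np.array(im["cam_to_world"]))
def proj(p):
    c=M@np.append(p,1); x,y=c[0]/-c[2],-c[1]/-c[2]; s=1+im["k1"]*(x*x+y*y); return im["fx"]*x*s+im["cx"],im["fy"]*y*s+im["cy"]
for z in (194,150,106): print(z,proj([623,-70.7,z]))
E
```

```text
207 252 253 252.5 | 208 250 256 253.0 | 209 248 257 252.5 | 210 248 257 252.5 | 211 248 257 252.5 | 212 248 257 252.5 | 213 248 257 252.5 | 214 248 257 252.5 | 215 249 257 253.0 | 216 249 257 253.0 | 217 249 256 252.5 | 218 251 255 253.0 | 219 252 254 253.0 | 220 253 254 253.5 | 221 253 254 253.5 | 222 253 254 253.5 | 223 253 254 253.5 | 224 253 254 253.5 | 225 253 254 253.5 | 226 253 254 253.5 | 227 253 254 253.5 | 228 252 255 253.5 | 229 252 256 254.0 | 230 252 256 254.0 | 231 252 256 254.0 | 232 252 256 254.0 | 233 252 256 254.0 | 234 252 256 254.0 | 235 252 256 254.0 | 236 252 256 254.0 | 237 253 255 254.0 | 238 253 254 253.5 | 239 247 249 248.0 | 240 247 249 248.0 | 241 249 262 255.5 | 
knob [627. -70. 194.]
tip (255.0, 236) [623.6 -70.9 106. ]
tip (255.0, 237) [626.  -70.4 106. ]
tip (255.2, 238) [628.4 -69.5 106. ]
hole 255.99513776337116 250.79254457050243 [621.8 -72.2  42. ]
[[636. -64. 197.]
 [633. -65. 183.]
 [628. -67. 165.]
 [628. -67. 155.]
 [628. -68. 143.]
 [628. -69. 133.]
 [627. -69. 120.]
 [625. -71. 104.]]
194 (np.float64(252.88473926677204), np.float64(210.98074354429986))
150 (np.float64(254.07266119350967), np.float64(223.94927146091416))
106 (np.float64(255.15651067012328), np.float64(235.7644426968762))
```

>>> jog_arm --increments '[0, 0, 1.6, -0.8, 2.1, 20, 0, 0, 0, 0, 0, 0, 20, 0, 0, 0, 0, 0, 0, 10, 0, 0, 0, 0, 0, 0, 0, 0]'

```text
t: 5.75
ee_pos: [620.8, -75.2, 121.5]
orientation: [-3.139, -0.106, 0.004]
ft_force: [-0.4, -0.2, 0.3]
width: 18.8
grasp_force: 30.0
```

```bash
python3 - <<'E'
from h import *
to(622.3,-73)
im=get_image('scene');np.savez('scene3.npz',**{k:np.array(v) for k,v in im.items()})
a=im['pixels'][222:266,232:282]; b=dict(np.load("scene0.npz"))['pixels'][222:266,232:282]
cv2.imwrite('pics/p3.png',np.hstack([cv2.resize(x,(400,352),interpolation=cv2.INTER_CUBIC) for x in (a,b)]))
d=np.abs(im['pixels'].astype(int)-dict(np.load("scene0.npz"))['pixels']).sum(2)
print(d[230:258,246:266])
E
```

```text
t 5.75 tcp [620.8 -75.2 121.5] yaw 3.87 tilt -1.0 w 18.8 q [-0.14  0.55  1.69  0.    0.9   1.36] need [ 1.7 -2.1 -0. ]
[[337 249  47 101 123 103  98  82  79  66  17  67  71  69  71  80  40  12
    7   3]
 [346 290  60 125 161 145 116 125 109  81  43  21  33  22  37  38  19   3
    3  10]
 [352 298  82  89 139 139 138 127 116 103  35   7   9  14   7  20   2   8
    4   0]
 [340 298 121  30  79 119 134 137 116  61  23  15  21  20  20   8   5   9
    2   5]
 [268 220  95   9  54 113 142 141 127  46   5   8  15  17  18   7   4   4
    7  20]
 [116  95  41   9  41  79 116 129 114  48   6   9  17  19  16   9   4  10
    4   6]
 [ 16   9  10   5  15  31  59  55  35  10   9   5   7   6   9   6   7   3
    7   4]
 [  2   2   6   5  10  11  30  52  80  45   8   3   7   2   3  10   4   5
   10   6]
 [  8  10   4   7   7  12  39  89 106  66  11   2   1   1   5   4   8   2
    3   3]
 [ 12   3   3   3   3   8  38  87 119  69  11   5   6   1   4   8   3   6
    5   4]
 [  7   2   2   3   5   6  32  87 117  77  19   3   4  10  12   3   4   4
    4   8]
 [  6   6   4   3   2   5  28  85 113  74  29 
[... 699 characters left out ...]
   5   8
    6  14]
 [  4   3   7   4   3   3   1   1  12   3   1   2   3   5   3  33  65  67
   71  54]
 [  4   2   2   7   4   4   3   4   2  11   1   1   3   6   8  32  97 115
  106  99]
 [  4  12   5  10   6   3   3  11   8   6   3   6   0   3   0  30  88 104
  106 112]
 [  1   6   3   3   3   4   3   5   2   9   6   4   7   4   6  10  32  47
   60  33]
 [ 10   5   2   4   4   3   6   9   6   4   4   2   2   3   1   1   6   8
   14  11]
 [  3   8   5   6  10   5   3   7   2   7   3  12   2   1   4  11   3   4
    3   2]
 [  4   9  11   2   4   4   8   4   6   1   3  10   4   6   3   3   3  10
    7   1]
 [  1   3   2   7   7   3   3   2   4   5   9   4   9  12   2   1   4   3
    6   1]]
```

View pics/p3.png

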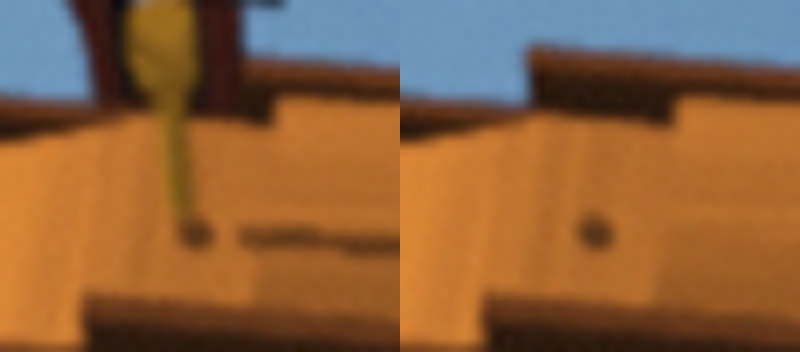

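```bash
python3 - <<'E'
from h import *
im=dict(np.load("scene3.npz"))
print("hole",ray(im,256,250.8,42).round(1))
o=get_obs(); z=o["ee_pos"][2]+19.9-88; print(z)
for v in (247,247.5,248,248.5): print(v,ray(im,254.35,v,z).round(1))
M=np.linalg.inv(np.array(im["cam_to_world"]))
def proj(p):
    c=M@np.append(p,1); x,y=c[0]/-c[2],-c[1]/-c[2]; s=1+im["k1"]*(x*x+y*y); return np.round([im["fx"]*x*s+im["cx"],im["fy"]*y*s+im["cy"]],2)
for zz in (141.4,80,z): print(zz,proj([620.8,-75.2,zz]),proj([624.8,-75.2,zz]))
print(proj([621.4,-72.6,42]))
t=dict(np.load("top0.npz")); print("top hole",ray(t,298.55,190.7,42).round(1))
E
```

```text
hole [622.2 -72.2  42. ]
54.336939682799425
247 [620.3 -75.7  54.3]
247.5 [621.6 -75.4  54.3]
248 [622.8 -75.1  54.3]
248.5 [624.1 -74.9  54.3]
141.4 [252.33 225.15] [251.92 226.77]
80 [253.91 241.1 ] [253.53 242.67]
54.336939682799425 [254.51 247.22] [254.15 248.77]
[255.88 250.45]
top hole [620.9 -73.1  42. ]
```

>>> jog_arm --increments '[0, 0, 0, 0.7, -2.5, 0, 0, 0, 0, 0, 0, 0, 0, 0, 0, 0, 0, 0, 0, 0, 0]'

```text
t: 6.18
ee_pos: [622.6, -72.3, 123.7]
orientation: [3.14, 0.107, 0.001]
ft_force: [0.4, 0.8, -1.4]
width: 19.2
grasp_force: 30.0
```

```bash
python3 -c "
from h import *
to(621.6,-72.6)
print(get_obs()['ee_pos'])"
```

```text
t 6.17 tcp [622.6 -72.3 123.7] yaw 3.92 tilt -1.0 w 19.2 q [-0.13  0.55  1.69 -0.    0.9   1.37] need [-1.   0.2 -0. ]
[622.55998768 -72.30180416 123.65913411]
```

>>> jog_arm --increments '[0, 0, 0, -0.5, 0, 6, 0, 0, 0, 0, 0, 0, 5, 0, 0, 0, 0, 0, 0, 4, 0, 0, 0, 0, 0, 0, 3, 0, 0, 0, 0, 0, 0, 0, 0]'

```text
t: 6.8
ee_pos: [621.0, -72.0, 104.4]
orientation: [-3.139, -0.107, 0.003]
ft_force: [-1.5, 1.8, -2.7]
width: 19.3
grasp_force: 30.0
```

>>> jog_arm --increments '[0, 0, 0, 0, 0, 6, 0, 0, 0, 0, 0, 0, 6, 0, 0, 0, 0, 0, 0, 5, 0, 0, 0, 0, 0, 0, 3, 0, 0, 0, 0, 0, 0, 0, 0]'

```text
t: 7.42
ee_pos: [621.1, -72.2, 84.4]
orientation: [-3.139, -0.107, 0.002]
ft_force: [-2.0, 4.1, -0.3]
width: 19.1
grasp_force: 30.0
```

>>> jog_arm --increments '[0, 0, 0, 0, 0, 3, 0, 0, 0, 0, 0, 0, 1.5, 0, 0, 0, 0, 0, 0, 1.5, 0, 0, 0, 0, 0, 0, 0, 0]'

```text
t: 7.92
ee_pos: [622.0, -72.3, 79.7]
orientation: [-3.14, -0.107, -0.001]
ft_force: [-3.4, 5.4, 7.6]
width: 19.5
grasp_force: 30.0
```

>>> jog_arm --increments '[0, 0, 0, 0, 0, 0, 35, 0, 0, 0, 0, 0, 0, 60, 0, 0, 0, 0, 0, 0, 60, 0, 0, 0, 0, 0, -15, 60, 0, 0, 0, 0, 0, -40, 60, 0, 0, 0, 0, 0, -40, 60, 0, 0, 0, 0, 0, -25, 60, 0, 0, 0, -45, 0, 0, 40, 0, 0, 0, -45, 0, 0, 30, 0, 0, 0, -45, 0, 0, 28, 0, 0, 0, 0, 0, 0, 28, 0, 0, 0, 0, 0, 0, 28]'

```text
t: 9.43
ee_pos: [488.4, -81.9, 200.3]
orientation: [3.139, 0.107, 0.004]
ft_force: [0.1, -0.1, 0.2]
width: 24.2
grasp_force: 0.0
```

```bash
python3 - <<'E'
from h import *
y=np.radians(3.9); c,s=np.cos(y),np.sin(y); R=np.array([[c,-s],[s,c]])
seat1=np.array([527.9,147.7]); org=seat1-R@[-38,95]; print("org",org)
for n,fy in (("cue",170),("a",95),("b",20)):
    print(n,(org+R@[-38,fy]).round(1),"start",(org+R@[-87,fy]).round(1))
to(*(org+R@[-87,170]))
im=get_image('scene'); P=cloud(im)
m=(np.hypot(P[...,0]-621.6,P[...,1]+72.6)<16)&(P[...,2]>85)
q=P[m]; print(len(q),np.median(q,0),q[:,2].max(),"pin top expected 113")
cv2.imwrite('pics/p4.png',cv2.resize(im['pixels'][170:290,200:440],(800,400),interpolation=cv2.INTER_CUBIC))
E
```

```text
org [572.27345521  55.50457456]
cue [522.8 222.5] start [473.9 219.2]
a [527.9 147.7] start [479.  144.4]
b [533.   72.9] start [484.1  69.5]
t 9.43 tcp [488.4 -81.9 200.3] yaw 3.89 tilt -1.0 w 24.2 q [-0.19  0.26  1.93  0.    0.94  1.31] need [ 6.000e+00 -3.014e+02 -2.000e-01]
98 [630.95472177 -68.17049087 109.49545508] 114.94110677647177 pin top expected 113
```

View pics/p4.png

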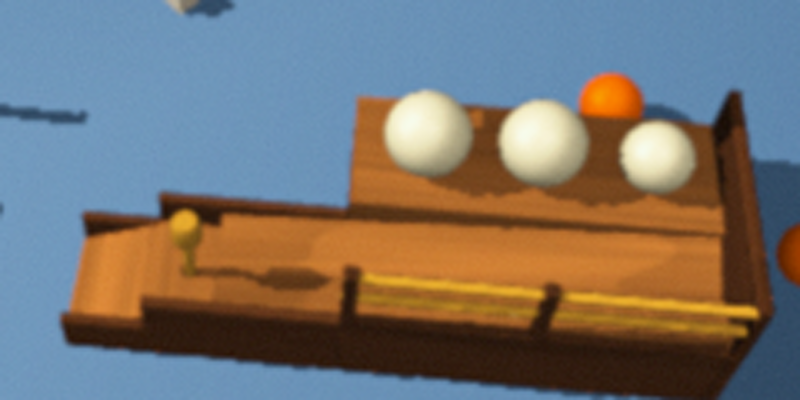

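The picture shows the pin standing upright in the stop hole, with its knob at (186,225), and the three balls untouched. Next I go behind the cue ball.

>>> jog_arm --increments '[0, 0, 0, 0, -40, 0, 28, 0, 0, 0, 0, -45, 0, 28, 0, 0, 0, 1, -45, 0, 28, 0, 0, 0, 1, -45, 0, 28, 0, 0, 0, 2, -45, 0, 28, 0, 0, 0, 2, -45, 0, 28, 0, 0, 0, 0, -36, 0, 28, 0, 0, 0, 0, 0, 25, 28, 0, 0, 0, 0, 0, 30, 28, 0, 0, 0, 0, 0, 0, 28, 0, 0, 0, 0, 0, 0, 28]'

```text
t: 10.85
ee_pos: [473.6, 219.6, 144.9]
orientation: [-3.139, -0.107, -0.001]
ft_force: [0.7, 0.3, 0.3]
width: 24.8
grasp_force: 0.0
```

```bash
python3 -c "
from h import *
to(473.9,219.2,93);print(get_obs()['ft_force'])"
```

```text
t 10.85 tcp [473.6 219.6 144.9] yaw 3.9 tilt -1.0 w 24.8 q [0.41 0.38 1.91 0.   0.84 1.91] need [ 0.2  0.4 51.9]
[0.71466647 0.30876754 0.29747983]
```

>>> jog_arm --increments '[0, 0, 0, 0, 0, 25, 28, 0, 0, 0, 0, 0, 24, 28, 0, 0, 0, 0, 0, 0, 28, 0, 0, 0, 6, 0, 0, 28, 0, 0, 0, 6, 0, 0, 28, 0, 0, 0, 5, 0, 0, 28, 0, 0, 0, 5, 0, 0, 28, 0, 0, 0, 5, 0, 0, 28, 0, 0, 0, 5, 0, 0, 28, 0, 0, 0, 0, 0, 0, 28]'

```text
t: 12.1
ee_pos: [505.3, 221.4, 95.2]
orientation: [-3.14, -0.107, -0.001]
ft_force: [1.1, 0.2, 0.5]
width: 24.5
grasp_force: 0.0
```

```bash
cat >> h.py <<'E'
def balls(name=None):
    im=get_image('scene'); P=cloud(im); hsv=cv2.cvtColor(im['pixels'],cv2.COLOR_BGR2HSV)
    y=np.radians(3.9); c,s=np.cos(y),np.sin(y); F=(P[...,:2]-[572.3,55.5])@np.array([[c,-s],[s,c]])
    m=(hsv[...,1]<90)&(hsv[...,2]>130)&(abs(F[...,0])<110)&(F[...,1]>-350)&(F[...,1]<230)&(P[...,2]>15)&(P[...,2]<150)
    k,l,st,ce=cv2.connectedComponentsWithStats(m.astype(np.uint8))
    for i in range(1,k):
        if st[i,4]>40: print(ce[i].round(),st[i,4],"feeder",np.median(F[l==i],0).round(),"z",P[l==i][:,2].max().round())
    if name: cv2.imwrite(name,cv2.resize(im['pixels'][150:290,180:460],(800,400),interpolation=cv2.INTER_CUBIC))
E
python3 -c "
from h import *
to(473.9,219.2,95);balls()"
```

```text
t 12.1 tcp [505.3 221.4  95.2] yaw 3.89 tilt -1.0 w 24.5 q [ 0.39  0.5   1.87 -0.    0.77  1.89] need [-31.5   0.    0.2]
[328. 209.] 504 feeder [-26.  18.] z 140.0
[362. 212.] 515 feeder [-26.  91.] z 140.0
[397. 222.] 365 feeder [ -9. 165.] z 134.0
```

>>> jog_arm --increments '[0, 0, 0, 5, 0, 0, 28, 0, 0, 0, 5, 0, 0, 28, 0, 0, 0, 5, 0, 0, 28, 0, 0, 0, 5, 0, 0, 28, 0, 0, 0, 5, 0, 0, 28, 0, 0, 0, 4, 0, 0, 28, 0, 0, 0, 0, 0, 0, 28, 0, 0, 0, 0, 0, 0, 28, 0, 0, 0, 0, 0, 0, 28]'

```text
t: 13.28
ee_pos: [533.3, 223.2, 95.2]
orientation: [3.14, 0.107, -0.0]
ft_force: [0.4, 0.7, 0.5]
width: 24.3
grasp_force: 0.0
```

```bash
python3 -c "
from h import *
to(473.9,219.2,95);balls()"
```

```text
t 13.28 tcp [533.3 223.2  95.2] yaw 3.9 tilt -1.0 w 24.3 q [0.38 0.53 1.81 0.   0.8  1.88] need [-59.5  -0.1   0.2]
[328. 209.] 505 feeder [-26.  18.] z 141.0
[362. 213.] 456 feeder [-24.  89.] z 141.0
[393. 251.] 320 feeder [ 52. 154.] z 115.0
```

>>> jog_arm --increments '[0, 0, 0, -15, 0, 0, 28, 0, 0, 0, -20, 0, 0, 28, 0, 0, 0, -25, 0, 0, 28, 0, 0, 0, 0, 0, 0, 32, 0, 0, 0, 0, 25, 0, 32, 0, 0, 0, 0, 25, 0, 32, 0, 0, 0, 0, 25, 0, 32, 0, 0, 0, 0, 0, 0, 32, 0, 0, 0, 0, 0, 0, 32, 0, 0, 0, 0, 0, 0, 32, 0, 0, 0, 0, 0, 0, 32]'

```text
t: 14.7
ee_pos: [478.8, 144.9, 95.2]
orientation: [-3.14, -0.108, -0.0]
ft_force: [0.3, 0.1, 0.1]
width: 28.0
grasp_force: 0.0
```

```bash
python3 -c "
from h import *
to(479,144.4,95);balls()"
```

```text
t 14.7 tcp [478.8 144.9  95.2] yaw 3.95 tilt -1.0 w 28.0 q [0.27 0.44 1.98 0.   0.72 1.77] need [0.2 0.5 0.2]
[328. 209.] 506 feeder [-26.  18.] z 141.0
[362. 212.] 507 feeder [-26.  92.] z 142.0
[267. 245.] 326 feeder [  50. -103.] z 95.0
```

>>> jog_arm --increments '[0, 0, 0, 0, 0.4, 0, 32, 0, 0, 0, 0, 0, 0, 32, 0, 0, 0, 0, 0, 0, 32, 0, 0, 0, 0, 0, 0, 32, 0, 0, 0, 6, 0, 0, 32, 0, 0, 0, 5, 0, 0, 32, 0, 0, 0, 5, 0, 0, 32, 0, 0, 0, 5, 0, 0, 32, 0, 0, 0, 5, 0, 0, 32, 0, 0, 0, 5, 0, 0, 32, 0, 0, 0, 0, 0, 0, 32]'

```text
t: 16.12
ee_pos: [510.4, 146.1, 95.3]
orientation: [-3.14, -0.107, -0.001]
ft_force: [0.4, 0.3, 0.1]
width: 27.9
grasp_force: 0.0
```

```bash
python3 -c "
from h import *
to(479,144.4,95);balls()"
```

```text
t 16.12 tcp [510.4 146.1  95.3] yaw 3.89 tilt -1.0 w 27.9 q [ 0.26  0.48  1.92 -0.    0.75  1.76] need [-31.4  -0.4   0.2]
[328. 209.] 495 feeder [-26.  19.] z 141.0
[362. 220.] 514 feeder [-2. 91.] z 143.0
[267. 245.] 328 feeder [  49. -104.] z 95.0
```

>>> jog_arm --increments '[0, 0, 0, 5, 0, 0, 32, 0, 0, 0, 5, 0, 0, 32, 0, 0, 0, 5, 0, 0, 32, 0, 0, 0, 5, 0, 0, 32, 0, 0, 0, 4, 0, 0, 32, 0, 0, 0, 0, 0, 0, 32, 0, 0, 0, 0, 0, 0, 32, 0, 0, 0, 0, 0, 0, 32]'

```text
t: 17.18
ee_pos: [533.4, 147.6, 95.1]
orientation: [3.14, 0.107, -0.0]
ft_force: [-0.5, 0.5, -0.0]
width: 28.1
grasp_force: 0.0
```

```bash
python3 -c "
from h import *
to(479,144.4,95);balls()"
```

```text
t 17.18 tcp [533.4 147.6  95.1] yaw 3.9 tilt -1.0 w 28.1 q [0.25 0.5  1.87 0.   0.77 1.75] need [-54.5  -0.5   0.2]
[327. 210.] 436 feeder [-24.  16.] z 139.0
[267. 245.] 329 feeder [  49. -104.] z 95.0
[357. 245.] 465 feeder [47. 82.] z 120.0
```

Ball a is in the gully. I'll back off and move behind the last ball while it settles.

>>> jog_arm --increments '[0, 0, 0, -15, 0, 0, 32, 0, 0, 0, -20, 0, 0, 32, 0, 0, 0, -20, 0, 0, 32, 0, 0, 0, 0, 0, 0, 32, 0, 0, 0, 0, 25, 0, 32, 0, 0, 0, 0, 25, 0, 32, 0, 0, 0, 0, 25, 0, 32, 0, 0, 0, 0, 0, 0, 32, 0, 0, 0, 0, 0, 0, 32, 0, 0, 0, 0, 0, 0, 32, 0, 0, 0, 0, 0, 0, 32, 0, 0, 0, 0, 0, 0, 32]'

```text
t: 18.73
ee_pos: [483.8, 69.5, 95.2]
orientation: [-3.14, -0.108, 0.0]
ft_force: [0.7, -0.0, -0.6]
width: 28.1
grasp_force: 0.0
```

```bash
python3 -c "
from h import *
to(484.1,69.5,95);balls()"
```

```text
t 18.73 tcp [483.8  69.5  95.2] yaw 3.94 tilt -1.0 w 28.1 q [0.12 0.43 2.01 0.   0.7  1.62] need [ 0.3 -0.   0.2]
[328. 209.] 486 feeder [-25.  19.] z 140.0
[281. 245.] 843 feeder [ 50. -69.] z 108.0
```

>>> jog_arm --increments '[0, 0, 0, 0, 0, 0, 32, 0, 0, 0, 0, 0, 0, 32, 0, 0, 0, 0, 0, 0, 32, 0, 0, 0, 0, 0, 0, 32, 0, 0, 0, 6, 0, 0, 32, 0, 0, 0, 5, 0, 0, 32, 0, 0, 0, 5, 0, 0, 32, 0, 0, 0, 5, 0, 0, 32, 0, 0, 0, 5, 0, 0, 32, 0, 0, 0, 5, 0, 0, 32, 0, 0, 0, 0, 0, 0, 32]'

```text
t: 20.15
ee_pos: [515.5, 71.2, 95.3]
orientation: [-3.14, -0.107, -0.001]
ft_force: [1.2, 0.6, 0.0]
width: 28.0
grasp_force: 0.0
```

```bash
python3 -c "
from h import *
balls()"
```

```text
[327. 217.] 500 feeder [-2. 18.] z 144.0
[281. 245.] 848 feeder [ 50. -69.] z 110.0
```

>>> jog_arm --increments '[0, 0, 0, 5, 0, 0, 32, 0, 0, 0, 5, 0, 0, 32, 0, 0, 0, 5, 0, 0, 32, 0, 0, 0, 5, 0, 0, 32, 0, 0, 0, 4, 0, 0, 32, 0, 0, 0, 0, 0, 0, 32, 0, 0, 0, 0, 0, 0, 32, 0, 0, 0, 0, 0, 0, 32, 0, 0, 0, -15, 0, 0, 32, 0, 0, 0, -20, 0, 0, 32, 0, 0, 0, -20, 0, 0, 32, 0, 0, 0, 0, 0, -20, 32]'

```text
t: 21.7
ee_pos: [479.7, 68.7, 114.0]
orientation: [3.139, 0.107, -0.009]
ft_force: [0.7, -0.0, 0.1]
width: 28.2
grasp_force: 0.0
```

>>> jog_arm --increments '[0, 0, 0, 0, 0, -40, 32, 0, 0, 0, 0, 0, -40, 32, 0, 0, 0, 0, 0, 0, 32, 0, 0, 0, 0, 0, 0, 32, 0, 0, 0, 0, 0, 0, 32, 0, 0, 0, 0, 0, 0, 32, 0, 0, 0, 0, 0, 0, 32, 0, 0, 0, 0, 0, 0, 32, 0, 0, 0, 0, 0, 0, 32, 0, 0, 0, 0, 0, 0, 32, 0, 0, 0, 0, 0, 0, 32]'

```text
t: 23.08
ee_pos: [483.9, 69.1, 195.2]
orientation: [-3.14, -0.107, -0.0]
ft_force: [1.1, -0.9, -0.3]
width: 28.1
grasp_force: 0.0
```

```bash
python3 -c "
from h import *
balls('pics/end.png')"
```

```text
[293. 244.] 1273 feeder [ 49. -51.] z 125.0
```

View pics/end.png

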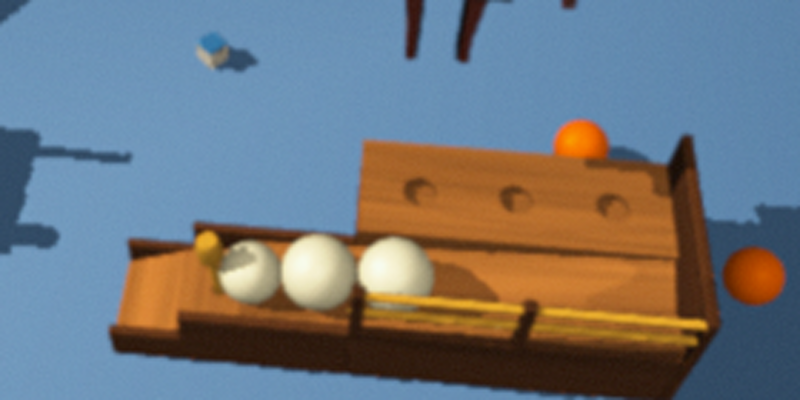

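The three balls lie in line behind the upright pin at (208,250), with the cue ball first at (250,272), then (318,272) and (396,272). The shelf is empty and the orange balls have not moved. I'll let a second pass, then hand in.

>>> jog_arm --increments '[0, 0, 0, 0, 0, 0, 32, 0, 0, 0, 0, 0, 0, 32, 0, 0, 0, 0, 0, 0, 32, 0, 0, 0, 0, 0, 0, 32, 0, 0, 0, 0, 0, 0, 32, 0, 0, 0, 0, 0, 0, 32, 0, 0, 0, 0, 0, 0, 32, 0, 0, 0, 0, 0, 0, 32]'

```text
t: 24.12
ee_pos: [483.9, 69.1, 195.2]
orientation: [-3.14, -0.107, -0.0]
ft_force: [0.0, 0.1, -0.2]
width: 28.0
grasp_force: 0.0
```

```bash
python3 -c "
from h import *
balls(); print(job.close_job())"
```

```text
[293. 244.] 1274 feeder [ 49. -51.] z 128.0
the job is handed in; nothing more can be done
None
```

The job is handed in at about 24 s: the stop pin is fully down in the stop hole, and the three balls wait at rest in line behind it, cue ball first.

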